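# Find the spent drying cartridge by weight and hold it up

## Task

Of the two look-alike drying cartridges clipped in the rail, the heavier one is spent: pull each in turn straight up out of its spring catch and judge by its weight which it is. Leave the lighter one standing upright by itself on the low tray with the two white rings, and finish with the heavier one still held in the gripper, upright and hanging free with its foot at least 15 cm above the bench; do not put it down or let go. Do not topple either cartridge, and leave the beaker, the red tape roll and the rubber stopper where they are.

Things in the scene. Friction and masses are not known exactly. Their poses are not given: they have to be found in the camera images.
- rail: fixed aluminium rail block on the bench, 80 x 216 x 44 mm; origin at the centre of its underside, z up, y along its row of two pockets, x toward its back wall. Two open-topped pockets at y = +60 and -60 mm: floor 10 mm above the bench, back wall up to 44 mm, grey cheeks beside them up to 34 mm, front lip up to 22 mm above the bench
- pocket_1 (a point): centre of the floor of the pocket at y = +60 mm of the rail; cartridge_1 starts standing here. A brass spring plunger in the back wall, 29.5 mm above the bench, snaps into the groove of the cartridge foot: pull straight up, with roughly 5 to 10 N on top of the weight over the first 10 mm; the cartridge is free of the pocket after rising 35 mm. Nothing locks
- pocket_2 (a point): centre of the floor of the pocket at y = -60 mm of the rail; cartridge_2 starts standing here, under the same kind of catch
- cartridge_1: drying cartridge, 118 mm high: white upright cylinder of 41 mm diameter, black grooved foot, blue cap with a ribbed grip knob on top. The two look alike, but the whole weighs about 0.18 kg when good and 0.48 kg when spent (each within 0.05 kg); which is which changes and only lifting tells. Origin at the centre of its underside, z up along its axis
- cartridge_1_mid (a point): centre of cartridge_1, on its axis half-way up, 59 mm above its underside and 59 mm below the top of its knob
- cartridge_2: the other cartridge, same in look and size as cartridge_1; origin at the centre of its underside, z up along its axis
- cartridge_2_mid (a point): centre of cartridge_2, on its axis half-way up, 59 mm above its underside
- cartridge_1_knob (a point): centre of the grip knob of cartridge_1, on its axis 105 mm above its underside (46 mm above its centre): the place to grip from above, from any side; the knob is 26 mm high and 28 mm across
- cartridge_2_knob (a point): the same point on cartridge_2
- tray: fixed low grey tray with a black mat, 185 x 90 mm; origin at the centre of its underside on the bench, x along its long side, y along the short one, z up; its mat is 6 mm above the bench, its rim 12 mm above the bench and 4 mm wide. There is room for both cartridges, one on each ringed spot
- tray_spot_1 (a point): centre of the white ring 48 mm across on the tray's mat at x = -45 mm of the tray, at mat height: a place where a cartridge may stand
- tray_spot_2 (a point): centre of the white ring on the tray's mat at x = +45 mm of the tray, at mat height: the other place where a cartridge may stand
- beaker: clear beaker, 56 mm across, 70 mm high, origin at the centre of its underside; leave it alone
- tape_red: red tape roll lying flat, 90 mm across, 19 mm high, origin at the centre of its underside; leave it alone
- stopper: brown-red rubber stopper, 36 mm across, 26 mm high, origin at the centre of its underside; leave it alone
Mind the look-alikes: they are no part of the job. Several things look just like the tray: the one meant starts nearest to the robot's base. What is shaped like the cartridge_2 but purple is not meant.

How it is judged (in metres and radians):
On the way, in this order (a step that is already met when the one before it is completed fails the run):
1. one cartridge is pulled up out of the rail and held clear of it while the other still sits in the rail (((height (world z) of cartridge_1_mid above 0.115 m and contact force between the fingers and cartridge_1 above 1 N and contact force between cartridge_1 and rail below 0.1 N and contact force between cartridge_1 and tray below 0.1 N and distance between cartridge_2_mid and pocket_2 below 0.065 m and contact force between the fingers and cartridge_2 below 0.1 N) or (height (world z) of cartridge_2_mid above 0.115 m and contact force between the fingers and cartridge_2 above 1 N and contact force between cartridge_2 and rail below 0.1 N and contact force between cartridge_2 and tray below 0.1 N and distance between cartridge_1_mid and pocket_1 below 0.065 m and contact force between the fingers and cartridge_1 below 0.1 N))), for 0.2 s.
2. one cartridge stands upright by itself on the tray while the other is held up clear of the rail (((height (world z) of cartridge_1_mid above 0.115 m and contact force between the fingers and cartridge_1 above 1 N and contact force between cartridge_1 and rail below 0.1 N and contact force between cartridge_1 and tray below 0.1 N and contact force between cartridge_2 and tray above 0.5 N and contact force between each of the arm, the fingers and cartridge_2 below 0.1 N and angle between cartridge_2_mid's own z axis and vertical below 0.1 rad and height (world z) of cartridge_2_mid between 0.055 and 0.075 m and x of cartridge_2_mid in the frame of tray between -0.09 and 0.09 m and y of cartridge_2_mid in the frame of tray between -0.043 and 0.043 m) or (height (world z) of cartridge_2_mid above 0.115 m and contact force between the fingers and cartridge_2 above 1 N and contact force between cartridge_2 and rail below 0.1 N and contact force between cartridge_2 and tray below 0.1 N and contact force between cartridge_1 and tray above 0.5 N and contact force between each of the arm, the fingers and cartridge_1 below 0.1 N and angle between cartridge_1_mid's own z axis and vertical below 0.1 rad and height (world z) of cartridge_1_mid between 0.055 and 0.075 m and x of cartridge_1_mid in the frame of tray between -0.09 and 0.09 m and y of cartridge_1_mid in the frame of tray between -0.043 and 0.043 m))), for 0.2 s.
At the end, for the whole second after the job is handed in: The heavier cartridge hangs free in the gripper, still, upright within about 11 degrees, its foot at least 14 cm above the bench; the lighter one (weight on the tray under 3 N) stands upright by itself on the tray, let go (((height (world z) of cartridge_1_mid above 0.2 m and contact force between the fingers and cartridge_1 above 1 N and contact force between cartridge_1 and rail below 0.1 N and contact force between cartridge_1 and tray below 0.1 N and angle between cartridge_1_mid's own z axis and vertical below 0.2 rad and linear speed of cartridge_1 below 0.03 m/s and contact force between each of cartridge_1, the arm, the fingers and cartridge_2 below 0.1 N and contact force between cartridge_2 and tray between 0.5 and 3 N and angle between cartridge_2_mid's own z axis and vertical below 0.1 rad and height (world z) of cartridge_2_mid between 0.055 and 0.075 m and x of cartridge_2_mid in the frame of tray between -0.09 and 0.09 m and y of cartridge_2_mid in the frame of tray between -0.043 and 0.043 m and linear speed of cartridge_2 below 0.02 m/s) or (height (world z) of cartridge_2_mid above 0.2 m and contact force between the fingers and cartridge_2 above 1 N and contact force between cartridge_2 and rail below 0.1 N and contact force between cartridge_2 and tray below 0.1 N and angle between cartridge_2_mid's own z axis and vertical below 0.2 rad and linear speed of cartridge_2 below 0.03 m/s and contact force between each of cartridge_2, the arm, the fingers and cartridge_1 below 0.1 N and contact force between cartridge_1 and tray between 0.5 and 3 N and angle between cartridge_1_mid's own z axis and vertical below 0.1 rad and height (world z) of cartridge_1_mid between 0.055 and 0.075 m and x of cartridge_1_mid in the frame of tray between -0.09 and 0.09 m and y of cartridge_1_mid in the frame of tray between -0.043 and 0.043 m and linear speed of cartridge_1 below 0.02 m/s))); the arm keeps its last pose, push and grip.
It fails at once if a cartridge is toppled (tilted more than about 45 degrees) (angle between any of cartridge_1_mid, cartridge_2_mid's own z axis and vertical above 0.8 rad).
It fails at once if the beaker, the tape roll or the stopper is moved by more than 2 cm or so (distance of any of beaker, tape_red, stopper from where it was at the start of the episode above 0.02 m).
It also fails if it takes over 69 s, if anything falls off the work surface, if the arm or the gripper's body presses on something with over 40 N, if the wrist force passes 120 N, or if a joint passes its speed limit or range.

## Robot

A 6-joint arm with a two-finger parallel gripper is mounted at the origin on the work surface; the furniture and walls round the work are solid. World frame = base frame: x ahead of the robot, y to its left, z up, the work surface at z = 0. Lengths are in mm, angles in rad, forces in N, time in s.
With the tool pointing down it reaches from about 275 to 750 mm from the base axis. Payload 10.2 kg.
Tool frame: the origin (TCP) lies between the finger pads; the fingertips stand 11 mm ahead of it and the grasp point (between the pads) lies 8 mm behind it; z points along the fingers, y is the line along which they close (so a half turn about z gives the same grasp; the last joint's range is limited). The gripper opens to 85 mm and grips with 20 to 120 N. Pads are 22 mm wide; open, the fingers measure 114 mm over their backs; the gripper's body (76 mm by 85 mm) begins 54 mm behind the grasp point. The pads swing forward as they close: fully open they stand 13 mm farther back than shut.
Start: joints at [-0.223, 0.313, 1.498, -0, 1.331, -0.223], TCP at [525.006, -0.014, 242.294] pointing down, gripper open.
Joint ranges: [-2.94, 2.94], [-0.97, 2.17], [0.19, 2.56], [-1.23, 4.37], [0.02, 3.11], [-2.88, 2.88]. Speed limits (rad/s): [2.39, 2.39, 3.01, 3.14, 3.14, 3.14].

## Interface

Orientations are given as a unit quaternion [w, x, y, z].
In Python, from rig import sense, eyes, finish_job gives the robot as it stands.
- The arm moves only by the shell command python3 -m jog 'ROWS' [FORCE]. ROWS is JSON, a list of rows, each a list of 7 numbers: the shift along the tool's x, y, z in m, then the turn, a rotation vector about the tool's x, y, z in rad, then the finger opening in m, from 0 to 0.0854. In form: [[dx, dy, dz, rx, ry, rz, gripper], ...]. A call has 1 to 5 rows; each row shifts and turns the commanded pose from where the row before left it, along the tool's axes as they then stand; what a row does not reach is not made up. A row lasts 1/10 s, in which the tool goes at most 50 mm and 8.59 degrees, less where a joint would pass 70% of its speed; a pose out of reach is approached as far as the arm can. A call is refused whole if a number of a shift passes 0.05 or a number of a turn 0.15, either way. A call with a gripper value outside its range is refused whole. The fingers move at their own pace and stop on an object; FORCE is the grip in N (left out, the last holds). Time passes only in rows, so rows that do not move let the fingers close. It gives the time, the measured TCP pose, the force, the opening and the grip force at its end, in the units of the state.
- sense(): the state, without advancing time (a new reading comes with each control period).
- eyes.capture(name): name is "scene" or "side" or "wrist"; returns the picture (384x512x3 uint8, red, green, blue); there is no depth.
- eyes.calibration(name): a dict with "fx", "fy", "cx", "cy" (pixels), "cam_to_world" (4x4, takes a point from camera to world coordinates); the wrist camera has in their place "mount" (4x4, takes a point from camera to tool coordinates, whose origin is the TCP and whose axes are the flange's). Camera axes: x right, y down, z forward; pixel columns grow to the right and rows downward; lengths in mm; the calibration is good to about 2 mm. A picture is of the moment at which its call begins: read the wrist's pose just before it. calibration takes no time and is no camera call.
- finish_job(): hands the job in; it is judged then, once.
The state is a dict: "time_s": time; "joints": joint angles; "dq": joint speeds; "tau": joint torques, N m; "eef_pos": TCP position; "ee_rot": TCP orientation; "force": force on the tool from outside, world axes, zero at the start; "wrist_torque": the same for the moment, N m; "grip_width": opening from 0.0 (shut) to 1.0 (fully open); "grip_force": force on a finger pad.
Only numpy, scipy, OpenCV 4.12 (cv2) and the standard library are available. Lean on these libraries where they do the work, as an engineer would, in place of code of your own. Each camera call takes 0.05 s, during which the arm holds its last target. There are 200 camera calls.

## Working session

There is one attempt and no reset: what is moved stays moved. The work goes in short steps, Python scripts to look and compute and a shell command to move; the robot and the scene stay as the last step left them, time stands still between calls to the robot, and variables do not carry over. Pictures are saved under pics/ and viewed, at most 12 in all, crops included, and the job is handed in when it is done.

```bash
mkdir -p pics; python3 - <<'E'
from rig import sense, eyes
import cv2,numpy as np
s=sense();print({k:np.round(v,3).tolist() for k,v in s.items()})
a=[]
for n in("scene","side"):
    im=eyes.capture(n);cv2.imwrite(f"pics/{n}0.png",im[:,:,::-1]);a.append(im);c=eyes.calibration(n);print(n,c['fx'],c['cx'],c['cy'],np.round(c['cam_to_world'],3).tolist())
im=eyes.capture("wrist");cv2.imwrite("pics/wrist0.png",im[:,:,::-1]);c=eyes.calibration("wrist");print(c['fx'],c['cx'],np.round(c['mount'],3).tolist())
E
```

```text
{'time_s': 0.0, 'joints': [-0.223, 0.313, 1.498, 0.0, 1.331, -0.223], 'dq': [-0.001, -0.001, -0.001, -0.0, -0.001, -0.0], 'tau': [-0.001, -41.226, -25.974, -0.0, 0.004, -0.0], 'eef_pos': [524.746, 0.06, 241.725], 'ee_rot': [-0.001, 0.707, 0.707, -0.0], 'force': [0.376, -0.512, -0.194], 'wrist_torque': [-0.012, 0.018, 0.013], 'grip_force': 0.0, 'grip_width': 1.001}
scene 388.1526575520153 257.92345427022 194.03939286237755 [[0.666, -0.393, 0.634, -3.05], [-0.746, -0.353, 0.564, -650.583], [0.002, -0.849, -0.529, 628.56], [0.0, 0.0, 0.0, 1.0]]
side 402.2416102246948 253.16311900329237 192.18434548396027 [[-0.909, -0.175, 0.377, 257.9], [-0.415, 0.323, -0.851, 743.045], [0.027, -0.93, -0.366, 435.342], [0.0, 0.0, 0.0, 1.0]]
278.83075487221186 251.173446183205 [[-0.0, -0.958, -0.288, 74.324], [1.0, 0.0, -0.001, 0.762], [0.001, -0.288, 0.958, -132.141], [0.0, 0.0, 0.0, 1.0]]
```

View pics/scene0.png

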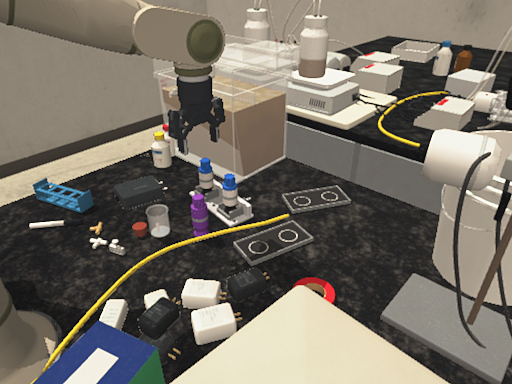

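View pics/side0.png

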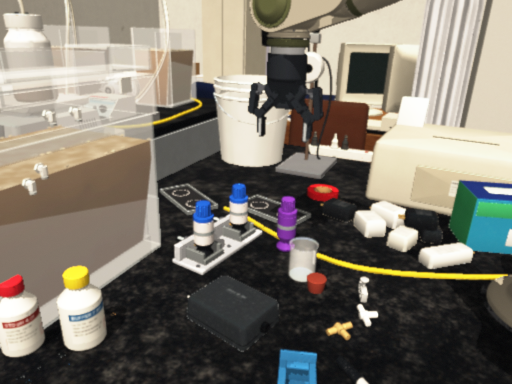

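The scene view shows cartridges with caps at about (205,165) and (230,182), the purple look-alike at (198,215), and the nearer tray with rings at about (262,246) and (288,236). The beaker is at (158,220), the stopper at (140,229) and the tape roll at (318,290). In the side view the caps are at about (204,208) and (239,190).

```bash
cat >h.py <<'E'
import numpy as np,cv2
from rig import sense,eyes
from scipy.spatial.transform import Rotation as R
def ray(n,u,v,T=None):
    c=eyes.calibration(n);M=np.array(c['cam_to_world']) if T is None else T
    d=M[:3,:3]@np.array([(u-c['cx'])/c['fx'],(v-c['cy'])/c['fy'],1]);return M[:3,3],d/np.linalg.norm(d)
def plane(n,u,v,z,T=None):
    o,d=ray(n,u,v,T);return o+d*(z-o[2])/d[2]
def wristT():
    s=sense();q=s['ee_rot'];T=np.eye(4);T[:3,:3]=R.from_quat([q[1],q[2],q[3],q[0]]).as_matrix();T[:3,3]=s['eef_pos'];return T@np.array(eyes.calibration('wrist')['mount'])
def tri(r1,r2):
    A=0;b=0
    for o,d in(r1,r2):
        P=np.eye(3)-np.outer(d,d);A=A+P;b=b+P@o
    p=np.linalg.solve(A,b);return p,[round(float(np.linalg.norm((np.eye(3)-np.outer(d,d))@(p-o))),1) for o,d in(r1,r2)]
def blobs(im,lo,hi,roi,amin=20):
    h=cv2.cvtColor(im,cv2.COLOR_RGB2HSV);m=cv2.inRange(h,lo,hi);k=np.zeros_like(m);x0,y0,x1,y1=roi;k[y0:y1,x0:x1]=m[y0:y1,x0:x1]
    n,l,st,ce=cv2.connectedComponentsWithStats(k);return [(st[i].tolist(),ce[i].round(1).tolist()) for i in range(1,n) if st[i][4]>=amin]
E
python3 - <<'E'
from h import *
I={n:cv2.imread(f"pics/{n}0.png")[:,:,::-1].copy() for n in("scene","side")}
b1=blobs(I['scene'],(103,120,60),(122,255,255),(180,140,260,230))
b2=blobs(I['side'],(103,120,60),(122,255,255),(180,170,260,240))
print(b1,b2)
for x in b1:
    for y in b2: print(x[1],y[1],tri(ray('scene',*x[1]),ray('side',*y[1])))
p1=blobs(I['scene'],(128,90,40),(155,255,255),(180,180,220,240));p2=blobs(I['side'],(128,90,40),(155,255,255),(270,180,310,260))
print(p1,p2,tri(ray('scene',*p1[0][1]),ray('side',*p2[0][1])))
g=blobs(I['scene'],(0,0,150),(180,60,255),(225,180,360,265),5)
for s,c in g: print(s,c,plane('scene',s[0]+s[2]/2,s[1]+s[3]/2,6).round(1))
z=cv2.resize(I['scene'][150:270,140:360],None,fx=3.5,fy=3.5,interpolation=cv2.INTER_CUBIC);cv2.imwrite("pics/z1.png",z[:,:,::-1])
E
```

```text
[([198, 158, 14, 15, 152], [204.8, 165.8]), ([222, 174, 16, 16, 181], [229.2, 182.3])] [([229, 183, 19, 20, 308], [238.2, 193.2]), ([192, 200, 22, 23, 377], [202.7, 211.7])]
[204.8, 165.8] [238.2, 193.2] (array([590.54103735,  70.50327605, 139.85569223]), [2.9, 2.9])
[204.8, 165.8] [202.7, 211.7] (array([638.13072319, 124.596652  , 106.69328   ]), [1.5, 1.5])
[229.2, 182.3] [238.2, 193.2] (array([619.36646635,   5.15061516, 106.95057324]), [2.3, 2.3])
[229.2, 182.3] [202.7, 211.7] (array([674.30157818,  59.53800007,  67.61496405]), [7.6, 7.6])
[([190, 194, 18, 25, 350], [198.3, 206.7]), ([192, 220, 18, 17, 205], [200.4, 228.0])] [([277, 195, 21, 32, 527], [287.2, 211.1]), ([276, 228, 20, 24, 326], [284.5, 239.2])] (array([505.18451709,   0.85563451,  86.63912381]), [2.0, 2.0])
[235, 180, 7, 3, 14] [237.1, 180.7] [759.1 111.    6. ]
[336, 185, 7, 7, 11] [339.0, 188.4] [ 937.8 -152.7    6. ]
[225, 190, 12, 8, 72] [230.0, 193.6] [689.5  75.1   6. ]
[321, 192, 5, 8, 15] [322.7, 195.7] [ 867.6 -140.2    6. ]
[282, 195, 12, 16, 23] [287.7, 203.1] [765.8 -84.3   6. ]
[237, 196, 14, 12, 65] 
[... 203 characters left out ...]
6. ]
[347, 197, 3, 4, 5] [348.2, 198.6] [ 903.3 -204.9    6. ]
[225, 199, 11, 7, 62] [229.9, 202.3] [655.2  42.8   6. ]
[294, 198, 3, 6, 10] [294.6, 200.5] [789.1 -94.1   6. ]
[247, 209, 1, 5, 5] [247.0, 211.0] [654.5 -26.1   6. ]
[225, 209, 28, 17, 131] [237.5, 219.2] [617.4 -28.6   6. ]
[229, 211, 3, 2, 5] [230.2, 211.6] [620.6   7.9   6. ]
[225, 213, 4, 4, 7] [226.3, 214.7] [603.7   4.7   6. ]
[291, 220, 22, 19, 31] [302.2, 229.1] [ 689.4 -190.8    6. ]
[285, 229, 4, 2, 7] [286.7, 229.6] [ 661.2 -162.6    6. ]
[279, 230, 19, 12, 65] [288.1, 236.4] [ 643.6 -181.3    6. ]
[234, 242, 13, 15, 26] [239.6, 248.9] [ 522.  -126.2    6. ]
[248, 242, 7, 11, 26] [250.7, 247.1] [ 545.8 -141.3    6. ]
```

View pics/z1.png

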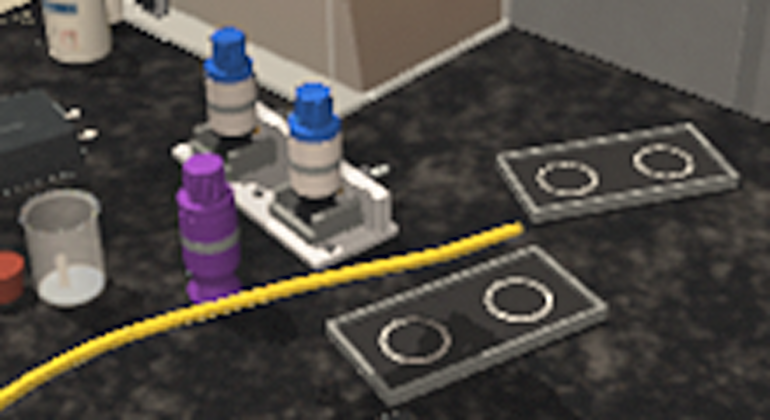

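View pics/wrist0.png

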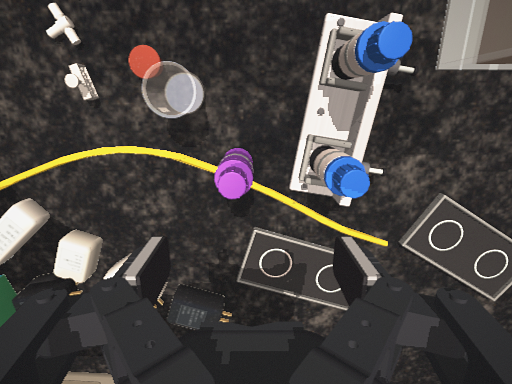

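```bash
python3 - <<'E'
from h import *
T=wristT()
for nm,u,v,z in[('cabinet',436,68,0),('ring1',276,263,6),('capA',384.5,45,128),('capB',347,178,128),('purp',234,178,128),('cab2',447,0,0),('tray edge L',238,283,12),('tray corner',252,230,12),('beaker',172,90,0),('tape?',190,300,0)]:
    print(nm,plane('wrist',u,v,z,T).round(1))
for nm,u,v in[('r1',258.6,247.1),('r2',288.3,235.7)]: print(nm,plane('scene',u,v,6).round(1))
print(plane('scene',318,291,19), plane('side',265,209,6))
E
```

```text
cabinet [754.  117.9  -0. ]
ring1 [ 562.3 -152.6    6. ]
capA [631.6 120.  128. ]
capB [612.6  10.5 128. ]
purp [509.7  10.5 128. ]
cab2 [752.9 191.    0. ]
tray edge L [ 505.2 -183.2   12. ]
tray corner [526.3 -95.8  12. ]
beaker [424.9  92.3   0. ]
tape? [ 427.7 -223.3    0. ]
r1 [ 558.7 -153.4    6. ]
r2 [ 644.2 -180.2    6. ]
[ 523.14029824 -353.59919281   19.        ] [ 622.28956266 -159.44165371    6.        ]
```

```bash
python3 -m jog '[[0.004,0.047,0,0,0,0,0.0854],[0.003,0.047,0,0,0,0,0.0854],[0,0,0,0,0,0,0.0854],[0,0,0,0,0,0,0.0854]]' 40; python3 - <<'E'
from h import *
T=wristT();print(np.round(sense()['eef_pos'],1));im=eyes.capture('wrist');cv2.imwrite("pics/w1.png",im[:,:,::-1])
for s,c in blobs(im,(103,120,60),(122,255,255),(0,0,512,384),100):
    print(s,c,plane('wrist',*c,120,T).round(1))
E
```

```text
time_s: 0.55
eef_pos: [619.0, 7.1, 240.9]
ee_rot: [-0.001, 0.707, 0.707, -0.001]
force: [-0.3, -0.2, 0.6]
grip_width: 1.001
grip_force: 0.0
[619.    7.1 240.9]
[251, 31, 45, 50, 1737] [273.2, 55.2] [637.6 120.8 120. ]
[232, 164, 39, 43, 1261] [251.5, 184.1] [619.6   9.8 120. ]
```

View pics/w1.png

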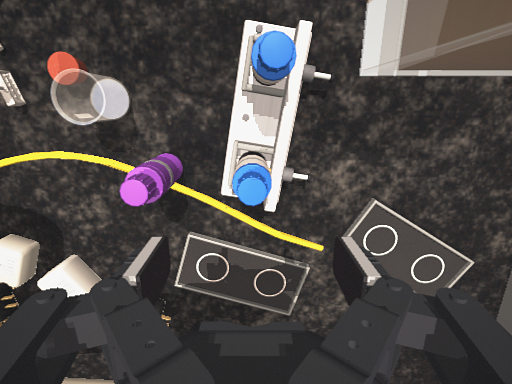

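The wrist view shows the rail upright in the image. Cap B is at (252,184), cap A at (273,55), and the rings of the near tray are at (212,267) and (270,283). B's position from here agrees with the triangulated one, so I'm descending over it.

```bash
python3 -m jog '[[-0.001,0,0.04,0,0,0,0.0854],[0,0,0.04,0,0,0,0.0854],[0,0,0.03,0,0,0,0.0854],[0,0,0.021,0,0,0,0.0854],[0,0,0,0,0,0,0.0854]]' 40; python3 -m jog '[[0,0,0,0,0,0,0.02],[0,0,0,0,0,0,0.02],[0,0,0,0,0,0,0.02],[0,0,0,0,0,0,0.02],[0,0,0,0,0,0,0.02]]' 40; python3 -m jog '[[0,0,0,0,0,0,0.02],[0,0,0,0,0,0,0.02],[0,0,0,0,0,0,0.02]]' 40;  python3 -c "
from h import *
im=eyes.capture('side');cv2.imwrite('pics/s1.png',cv2.resize(im[130:290,140:340],None,fx=3,fy=3)[:,:,::-1])"
```

```text
time_s: 1.1
eef_pos: [616.8, 6.1, 109.5]
ee_rot: [-0.002, 0.707, 0.707, -0.001]
force: [-0.5, 0.2, -0.3]
grip_width: 0.998
grip_force: 0.0
time_s: 1.6
eef_pos: [619.5, 5.9, 112.9]
ee_rot: [0.001, 0.707, 0.707, 0.001]
force: [-1.3, 0.1, 7.3]
grip_width: 0.313
grip_force: 45.8
time_s: 1.9
eef_pos: [619.6, 5.9, 112.9]
ee_rot: [0.001, 0.707, 0.707, 0.001]
force: [-1.4, 0.9, 6.6]
grip_width: 0.315
grip_force: 45.8
```

View pics/s1.png

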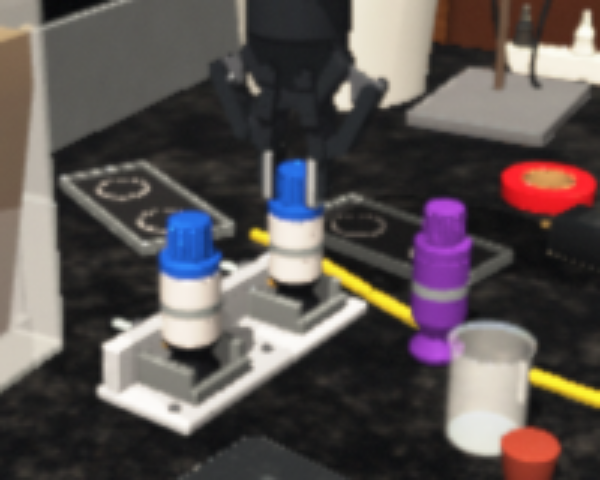

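The side view shows the pads around B's knob at about (290,180), resting on the cap shoulder, with the cartridge upright. Next I pull straight up.

```bash
python3 -m jog '[[0,0,-0.004,0,0,0,0.02],[0,0,-0.005,0,0,0,0.02],[0,0,-0.005,0,0,0,0.02],[0,0,-0.006,0,0,0,0.02],[0,0,-0.01,0,0,0,0.02]]' 60; python3 -m jog '[[0,0,-0.015,0,0,0,0.02],[0,0,-0.02,0,0,0,0.02],[0,0,-0.02,0,0,0,0.02],[0,0,0,0,0,0,0.02],[0,0,0,0,0,0,0.02]]' 60; python3 -m jog '[[0,0,0,0,0,0,0.02],[0,0,0,0,0,0,0.02],[0,0,0,0,0,0,0.02],[0,0,0,0,0,0,0.02],[0,0,0,0,0,0,0.02]]'; python3 - <<'E'
from h import *
f=[]
T=wristT()
for n in('wrist','side'):
    f.append(sense()['force'])
    im=eyes.capture(n);cv2.imwrite(f'pics/{n}2.png',im[:,:,::-1])
f.append(sense()['force']);print(np.round(f,2),np.round(sense()['wrist_torque'],3))
im=cv2.imread('pics/wrist2.png');g=cv2.cvtColor(im,cv2.COLOR_BGR2GRAY)
m=cv2.inRange(g,140,255);cs,_=cv2.findContours(m,cv2.RETR_EXTERNAL,cv2.CHAIN_APPROX_NONE)
for c in cs:
    if len(c)>=20:
        (x,y),(a,b),t=cv2.fitEllipse(c)
        if 18<a<60 and b/a<1.5 and y>200: print('ring?',x,y,a,b,plane('wrist',x,y,6,T).round(1))
E
```

```text
time_s: 2.45
eef_pos: [619.1, 6.0, 141.6]
ee_rot: [-0.0, 0.707, 0.707, -0.0]
force: [0.0, -0.8, -4.6]
grip_width: 0.307
grip_force: 61.6
time_s: 2.95
eef_pos: [619.1, 6.0, 196.3]
ee_rot: [0.0, 0.707, 0.707, 0.0]
force: [0.0, -0.3, -5.3]
grip_width: 0.308
grip_force: 61.6
time_s: 3.45
eef_pos: [619.0, 6.0, 196.2]
ee_rot: [-0.0, 0.707, 0.707, -0.0]
force: [-0.2, -0.3, -4.7]
grip_width: 0.305
grip_force: 61.6
[[-0.16 -0.33 -4.7 ]
 [ 0.42 -0.22 -4.9 ]
 [ 0.71 -0.64 -4.93]] [ 0.111 -0.004  0.012]
ring? 270.8468017578125 301.1593933105469 27.954660415649414 32.835472106933594 [ 646.5 -178.     6. ]
ring? 447.04351806640625 285.789794921875 28.731035232543945 37.81761932373047 [ 883.4 -153.3    6. ]
ring? 395.0052490234375 254.60768127441406 31.575542449951172 38.65117263793945 [ 806.3 -106.1    6. ]
ring? 110.30485534667969 207.51626586914062 27.903705596923828 31.788528442382812 [445.8 -41.    6. ]
```

View pics/wrist2.png

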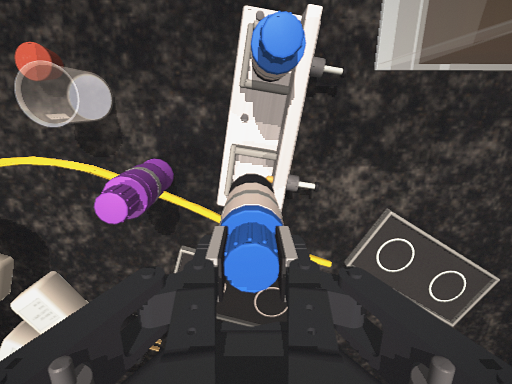

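The wrist view shows B held at (252,250), clear of the rail, with A still clipped in at (278,42). The force is about 4.8 N, or 0.49 kg, so B is the heavy (spent) one. I'll park it on ring 1, then fetch A.

```bash
python3 -m jog '[[-0.035,-0.012,0,0,0,0,0.02],[-0.045,-0.017,0,0,0,0,0.02],[-0.045,-0.017,0,0,0,0,0.02],[-0.034,-0.0125,0,0,0,0,0.02],[0,0,0,0,0,0,0.02]]'; python3 -m jog '[[0,0,0.02,0,0,0,0.02],[0,0,0.03,0,0,0,0.02],[0,0,0.02,0,0,0,0.02],[0,0,0.01,0,0,0,0.02],[0,0,0,0,0,0,0.02]]'; python3 - <<'E'
from h import *
T=wristT();print(np.round(sense()['eef_pos'],1))
im=eyes.capture('wrist');cv2.imwrite('pics/wrist3.png',im[:,:,::-1])
im2=eyes.capture('scene');cv2.imwrite('pics/sc3.png',im2[:,:,::-1])
z=np.vstack([cv2.resize(im2[150:290,150:350],(700,300+190))[:, :],]);w=np.hstack([cv2.resize(im,(400,300)),cv2.resize(im2[180:280,190:323],(400,300))]);cv2.imwrite('pics/m3.png',w[:,:,::-1])
E
```

```text
time_s: 4.05
eef_pos: [559.2, -157.1, 196.5]
ee_rot: [0.0, 0.709, 0.705, -0.001]
force: [-0.0, -0.4, -4.5]
grip_width: 0.306
grip_force: 63.9
time_s: 4.55
eef_pos: [560.2, -152.6, 115.4]
ee_rot: [-0.001, 0.707, 0.707, -0.0]
force: [0.9, -0.3, -4.5]
grip_width: 0.307
grip_force: 63.8
[ 560.2 -152.6  115.4]
```

View pics/m3.png

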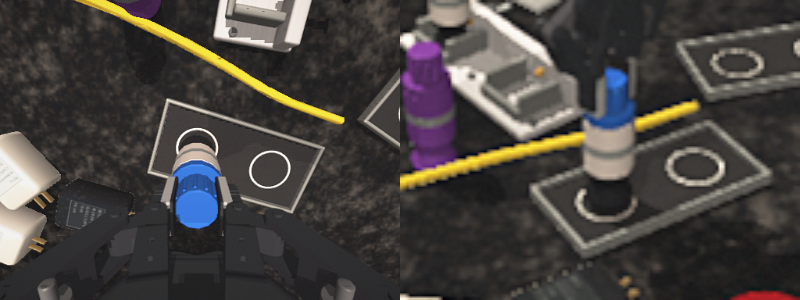

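The montage shows B upright over ring 1: at (196,160) in the wrist half and (607,195) in the scene half, a few mm above the mat. I'll lower it gently.

```bash
python3 -m jog '[[0,0,0.003,0,0,0,0.02],[0,0,0.002,0,0,0,0.02],[0,0,0.001,0,0,0,0.02],[0,0,0,0,0,0,0.02],[0,0,0,0,0,0,0.02]]'
```

```text
time_s: 5.15
eef_pos: [560.6, -153.0, 110.4]
ee_rot: [0.0, 0.707, 0.707, 0.0]
force: [-0.6, 0.3, -5.1]
grip_width: 0.309
grip_force: 63.8
```

```bash
python3 -m jog '[[0,0,0.0015,0,0,0,0.02],[0,0,0,0,0,0,0.02],[0,0,0,0,0,0,0.02]]';python3 -m jog '[[0,0,0.0015,0,0,0,0.02],[0,0,0,0,0,0,0.02],[0,0,0,0,0,0,0.02]]'
```

```text
time_s: 5.45
eef_pos: [560.7, -153.1, 109.0]
ee_rot: [0.0, 0.707, 0.707, 0.0]
force: [0.8, -0.4, -1.6]
grip_width: 0.304
grip_force: 64.5
time_s: 5.75
eef_pos: [560.8, -153.3, 109.0]
ee_rot: [0.001, 0.707, 0.707, 0.0]
force: [-4.2, 0.4, 8.8]
grip_width: 0.305
grip_force: 68.0
```

```bash
python3 -m jog '[[0,0,-0.0015,0,0,0,0.055],[0,0,0,0,0,0,0.055],[0,0,0,0,0,0,0.055],[0,0,0,0,0,0,0.055]]'; python3 -m jog '[[0,0,-0.01,0,0,0,0.055],[0,0,-0.02,0,0,0,0.055],[0,0,-0.03,0,0,0,0.055],[0,0,-0.04,0,0,0,0.055]]'; python3 -m jog '[[0.04,0.011,0,0,0,0,0.055],[0.045,0.0125,0,0,0,0,0.055],[0.045,0.0125,0,0,0,0,0.055],[0.045,0.0125,0,0,0,0,0.0854],[0.045,0.0125,0,0,0,0,0.0854]]'; python3 -m jog '[[0.03,0.008,0,0,0,0,0.0854],[0.024,0.007,-0.03,0,0,0,0.0854],[0,0,0,0,0,0,0.0854],[0,0,0,0,0,0,0.0854]]'; python3 - <<'E'
from h import *
T=wristT();print(np.round(sense()['eef_pos'],1));im=eyes.capture('wrist');cv2.imwrite("pics/w4.png",im[:,:,::-1])
for s,c in blobs(im,(103,120,60),(122,255,255),(0,0,512,384),100):
    print(s,c,plane('wrist',*c,107,T).round(1))
im2=eyes.capture('scene');w=np.hstack([cv2.resize(im,(400,300)),cv2.resize(im2[150:280,170:343],(400,300))]);cv2.imwrite('pics/m4.png',w[:,:,::-1])
E
```

```text
time_s: 6.15
eef_pos: [560.6, -153.0, 108.7]
ee_rot: [0.0, 0.707, 0.707, 0.0]
force: [0.4, 0.2, -0.0]
grip_width: 0.645
grip_force: 0.0
time_s: 6.55
eef_pos: [559.9, -152.8, 209.4]
ee_rot: [-0.001, 0.707, 0.707, -0.0]
force: [-0.2, -0.9, 0.4]
grip_width: 0.645
grip_force: 0.0
time_s: 7.05
eef_pos: [621.8, 68.9, 209.7]
ee_rot: [0.0, 0.707, 0.707, 0.0]
force: [0.8, -1.2, 1.0]
grip_width: 0.957
grip_force: 0.0
time_s: 7.45
eef_pos: [636.6, 121.3, 239.6]
ee_rot: [0.001, 0.707, 0.707, 0.0]
force: [-1.2, -0.2, -0.5]
grip_width: 1.001
grip_force: 0.0
[636.6 121.3 239.6]
[233, 159, 40, 43, 1266] [252.9, 179.6] [639.  125.2 107. ]
```

View pics/m4.png

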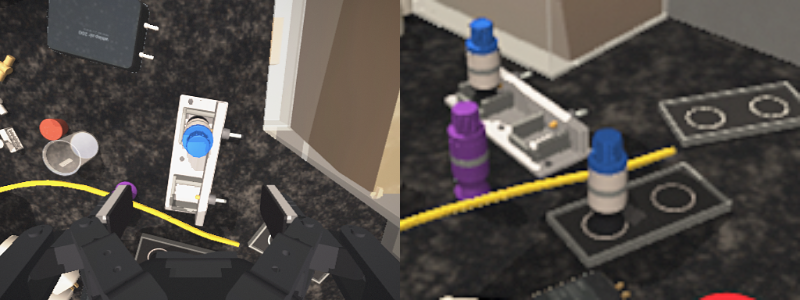

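The montage shows B standing upright on ring 1 (scene half, about (606,175)) and A below the gripper at (198,140) in the wrist half. I'm descending on A.

```bash
python3 -m jog '[[0.003,0.002,0.04,0,0,0,0.0854],[0,0,0.04,0,0,0,0.0854],[0,0,0.03,0,0,0,0.0854],[0,0,0.018,0,0,0,0.0854],[0,0,0,0,0,0,0.0854]]' 40; python3 -m jog '[[0,0,0,0,0,0,0.02],[0,0,0,0,0,0,0.02],[0,0,0,0,0,0,0.02],[0,0,0,0,0,0,0.02],[0,0,0,0,0,0,0.02]]' 40; python3 -m jog '[[0,0,-0.003,0,0,0,0.02],[0,0,-0.005,0,0,0,0.02],[0,0,-0.005,0,0,0,0.02],[0,0,-0.006,0,0,0,0.02],[0,0,-0.01,0,0,0,0.02]]' 60; python3 -m jog '[[0,0,-0.015,0,0,0,0.02],[0,0,-0.02,0,0,0,0.02],[0,0,-0.02,0,0,0,0.02],[0,0,0,0,0,0,0.02],[0,0,0,0,0,0,0.02]]'; python3 -m jog '[[0,0,0,0,0,0,0.02],[0,0,0,0,0,0,0.02],[0,0,0,0,0,0,0.02],[0,0,0,0,0,0,0.02],[0,0,0,0,0,0,0.02]]'
```

```text
time_s: 8.05
eef_pos: [636.9, 123.0, 107.6]
ee_rot: [-0.002, 0.708, 0.707, -0.002]
force: [-0.3, -0.9, -0.1]
grip_width: 0.995
grip_force: 0.0
time_s: 8.55
eef_pos: [639.2, 124.0, 112.9]
ee_rot: [0.001, 0.707, 0.707, 0.001]
force: [-1.6, -0.6, 8.5]
grip_width: 0.314
grip_force: 41.9
time_s: 9.05
eef_pos: [638.5, 124.0, 140.0]
ee_rot: [-0.0, 0.707, 0.707, -0.0]
force: [-0.1, -0.1, -1.8]
grip_width: 0.307
grip_force: 60.9
time_s: 9.55
eef_pos: [638.7, 123.9, 194.9]
ee_rot: [0.0, 0.707, 0.707, 0.0]
force: [-0.2, -0.2, -2.8]
grip_width: 0.308
grip_force: 60.9
time_s: 10.05
eef_pos: [638.5, 124.0, 194.6]
ee_rot: [-0.0, 0.707, 0.707, -0.0]
force: [-0.6, 0.2, -1.7]
grip_width: 0.306
grip_force: 60.9
```

A weighs about 2 N, so it is the light one. I'm carrying it to ring 2.

```bash
python3 -m jog '[[-0.035,0,0,0,0,0,0.02],[-0.045,0.002,0,0,0,0,0.02],[-0.045,0.002,0,0,0,0,0.02],[-0.045,0.002,0,0,0,0,0.02],[-0.045,0.002,0,0,0,0,0.02]]'; python3 -m jog '[[-0.045,0,0,0,0,0,0.02],[-0.043,0,0,0,0,0,0.02],[0,0,0.02,0,0,0,0.02],[0,0,0.03,0,0,0,0.02],[0,0,0.02,0,0,0,0.02]]';  python3 -m jog '[[0,0,0.008,0,0,0,0.02],[0,0,0,0,0,0,0.02],[0,0,0,0,0,0,0.02]]'; python3 - <<'E'
from h import *
print(np.round(sense()['eef_pos'],1))
im=eyes.capture('wrist');im2=eyes.capture('scene');w=np.hstack([cv2.resize(im,(400,300)),cv2.resize(im2[180:280,210:343],(400,300))]);cv2.imwrite('pics/m5.png',w[:,:,::-1])
E
```

```text
time_s: 10.55
eef_pos: [646.4, -92.8, 194.9]
ee_rot: [0.0, 0.707, 0.707, 0.0]
force: [-0.5, 0.3, -1.2]
grip_width: 0.309
grip_force: 61.2
time_s: 11.05
eef_pos: [645.9, -179.2, 122.7]
ee_rot: [-0.001, 0.707, 0.707, -0.0]
force: [-0.2, -1.0, -3.0]
grip_width: 0.308
grip_force: 61.3
time_s: 11.35
eef_pos: [647.1, -179.2, 118.1]
ee_rot: [0.001, 0.707, 0.707, 0.0]
force: [-0.8, 0.6, -1.2]
grip_width: 0.311
grip_force: 61.3
[ 647.1 -179.2  118.1]
```

View pics/m5.png

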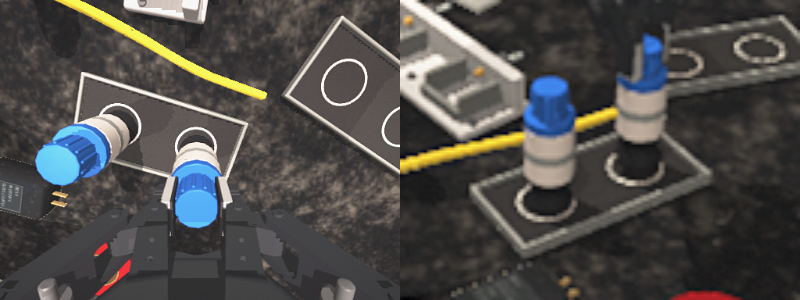

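The montage shows A upright just above ring 2 ((196,145) wrist half, (640,160) scene half), with B upright on ring 1 beside it. I'll lower A in small steps until it touches.

```bash
python3 -m jog '[[0,0,0.003,0,0,0,0.02],[0,0,0.002,0,0,0,0.02],[0,0,0.002,0,0,0,0.02],[0,0,0,0,0,0,0.02],[0,0,0,0,0,0,0.02]]'; python3 -m jog '[[0,0,0.0015,0,0,0,0.02],[0,0,0,0,0,0,0.02],[0,0,0,0,0,0,0.02]]'
```

```text
time_s: 11.95
eef_pos: [646.5, -179.0, 109.8]
ee_rot: [-0.0, 0.707, 0.707, -0.0]
force: [0.2, -0.0, -2.0]
grip_width: 0.308
grip_force: 61.3
time_s: 12.25
eef_pos: [646.7, -179.2, 109.0]
ee_rot: [0.001, 0.707, 0.707, 0.0]
force: [-1.6, 0.2, 4.5]
grip_width: 0.306
grip_force: 62.7
```

```bash
python3 -m jog '[[0,0,-0.001,0,0,0,0.055],[0,0,0,0,0,0,0.055],[0,0,0,0,0,0,0.055],[0,0,0,0,0,0,0.055]]'; python3 -m jog '[[0,0,-0.01,0,0,0,0.055],[0,0,-0.02,0,0,0,0.055],[0,0,-0.03,0,0,0,0.055],[0.013,-0.043,-0.01,0,0,0,0.055],[0.013,-0.043,0,0,0,0,0.055]]'; python3 -m jog '[[0,0,0,0,0,0,0.055],[0,0,0,0,0,0,0.055]]'; python3 - <<'E'
from h import *
T=wristT();print(np.round(sense()['eef_pos'],1));im=eyes.capture('wrist')
for s,c in blobs(im,(103,120,60),(122,255,255),(0,0,512,384),100):
    print(s,c,plane('wrist',*c,103,T).round(1))
im2=eyes.capture('scene');w=np.hstack([cv2.resize(im,(400,300)),cv2.resize(im2[180:280,210:343],(400,300))]);cv2.imwrite('pics/m6.png',w[:,:,::-1])
E
```

```text
time_s: 12.65
eef_pos: [646.5, -179.0, 109.2]
ee_rot: [-0.0, 0.707, 0.707, -0.0]
force: [-0.2, 0.9, 0.2]
grip_width: 0.642
grip_force: 0.0
time_s: 13.15
eef_pos: [560.4, -153.2, 181.5]
ee_rot: [0.002, 0.707, 0.707, 0.001]
force: [0.4, -0.7, -0.1]
grip_width: 0.642
grip_force: 0.0
time_s: 13.35
eef_pos: [560.4, -153.0, 180.6]
ee_rot: [0.001, 0.707, 0.707, 0.0]
force: [-0.3, -0.4, 0.8]
grip_width: 0.643
grip_force: 0.0
[ 560.4 -153.   180.6]
[227, 177, 50, 55, 2100] [251.8, 202.9] [ 561.7 -153.7  103. ]
[328, 205, 57, 57, 2313] [356.4, 232.7] [ 648.  -179.8  103. ]
```

View pics/m6.png

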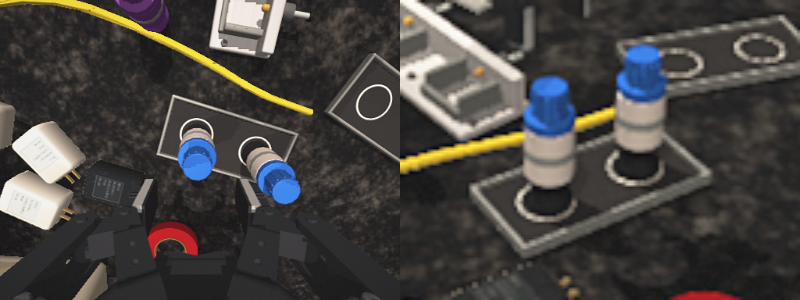

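Both cartridges stand upright on their rings ((196,160) and (280,180) in the wrist half), and the gripper is over heavy B. I'll descend, grip it and lift.

```bash
python3 -m jog '[[0,0.001,0.025,0,0,0,0.055],[0,0,0.025,0,0,0,0.055],[0,0,0.015,0,0,0,0.055],[0,0,0.006,0,0,0,0.055],[0,0,0,0,0,0,0.055]]'; python3 -m jog '[[0,0,0,0,0,0,0.02],[0,0,0,0,0,0,0.02],[0,0,0,0,0,0,0.02],[0,0,0,0,0,0,0.02]]' 60; python3 -m jog '[[0,0,-0.01,0,0,0,0.02],[0,0,-0.02,0,0,0,0.02],[0,0,-0.03,0,0,0,0.02],[0,0,-0.04,0,0,0,0.02],[0,0,-0.04,0,0,0,0.02]]'; python3 -m jog '[[0,0,-0.03,0,0,0,0.02],[0,0,-0.01,0,0,0,0.02],[0,0,0,0,0,0,0.02],[0,0,0,0,0,0,0.02],[0,0,0,0,0,0,0.02]]';python3 -m jog '[[0,0,0,0,0,0,0.02],[0,0,0,0,0,0,0.02],[0,0,0,0,0,0,0.02],[0,0,0,0,0,0,0.02],[0,0,0,0,0,0,0.02]]'; python3 - <<'E'
from h import *
im=eyes.capture('side');im2=eyes.capture('scene');w=np.hstack([cv2.resize(im[80:280,140:407],(400,300)),cv2.resize(im2[80:280,120:387],(400,300))]);cv2.imwrite('pics/m7.png',w[:,:,::-1])
E
```

```text
time_s: 13.95
eef_pos: [562.1, -153.3, 107.9]
ee_rot: [-0.0, 0.707, 0.707, -0.0]
force: [-0.6, -0.1, -0.1]
grip_width: 0.644
grip_force: 0.0
time_s: 14.35
eef_pos: [561.9, -153.3, 109.5]
ee_rot: [0.001, 0.707, 0.707, 0.0]
force: [-1.6, -0.6, 6.0]
grip_width: 0.306
grip_force: 59.4
time_s: 14.85
eef_pos: [561.0, -152.7, 249.7]
ee_rot: [-0.001, 0.707, 0.707, -0.0]
force: [1.5, 0.2, -4.3]
grip_width: 0.309
grip_force: 59.7
time_s: 15.35
eef_pos: [561.1, -152.8, 286.2]
ee_rot: [-0.002, 0.707, 0.707, -0.001]
force: [0.1, 0.2, -5.2]
grip_width: 0.306
grip_force: 59.8
time_s: 15.85
eef_pos: [561.5, -153.0, 288.3]
ee_rot: [-0.0, 0.707, 0.707, -0.0]
force: [0.7, -0.2, -4.0]
grip_width: 0.306
grip_force: 59.8
```

View pics/m7.png

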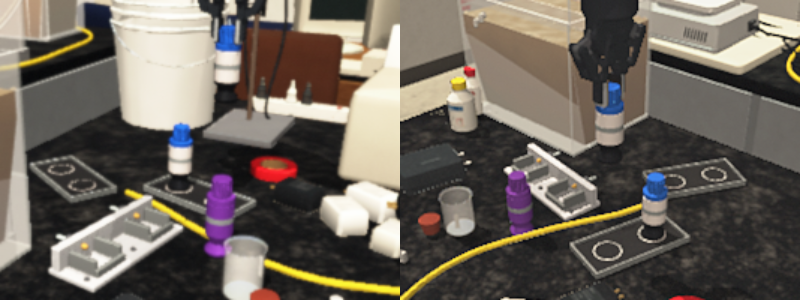

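The heavy cartridge hangs upright in the gripper ((228,60) side half, (610,120) scene half). The light one stands alone on ring 2 at (653,205).

```bash
python3 -c "
from rig import finish_job
print(finish_job())"
```

```text
the job is handed in; nothing more can be done
None
```

The job is handed in (no verdict came back): the light cartridge (about 2 N) stands upright alone on the tray, and the heavy one (about 4.8 N) hangs upright in the gripper, foot about 18 cm above the bench.

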